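Close up the row of screw jars on the jar rack

ROBOT

A 6-joint arm with a two-finger parallel gripper is mounted at the origin on the work surface. World frame = base frame: x ahead of the robot, y to its left, z up, the work surface at z = 0. Lengths are in m, angles in degrees, forces in N, time in s.
With the tool pointing down it reaches from about 0.375 to 0.9 m from the base axis. Payload 3.1 kg.
Tool frame: the origin (TCP) lies at the very end of the fingers, on their centre line; the grasp point (between the pads) lies 19 mm behind it; z points along the fingers, y is the line along which they close (so a half turn about z gives the same grasp; the last joint's range is limited). The gripper opens to 87 mm and grips with 3 to 60 N. Pads are 19 mm wide; open, the fingers measure 117 mm over their backs; the gripper's body (75 mm by 190 mm) begins 51 mm behind the grasp point.
Start: joints at [61.908, 30.224, 82.088, -0, 67.689, -10.227], TCP at [0.192, 0.595, 0.223] pointing down, gripper open.
Joint ranges: [-176.69, 176.69], [-43.24, 126.21], [12.49, 139.97], [-82, 262], [0, 151.66], [-163.58, 163.58]. Speed limits (degrees/s): [159.86, 159.86, 180, 180, 180, 180].

INTERFACE

Orientations are given as [roll, pitch, yaw] about the fixed x, y, z axes, in that order (R = Rz(yaw) Ry(pitch) Rx(roll)).
In Python, from plant import readout, grab_frame, close_job, masks_of gives the robot as it stands.
- The arm moves only by the tool play_rows, never from a script. Its argument "increments" is a list of rows, each an object of numbers: "rx", "ry", "rz": the turn, a rotation vector about the tool's x, y, z in rad; "dx", "dy", "dz": the shift along the tool's x, y, z in mm; "gripper": the finger opening in mm, from 0 to 87. In form: [{"rx": .., "ry": .., "rz": .., "dx": .., "dy": .., "dz": .., "gripper": ..}, ...]. A call has 1 to 5 rows; each row is the pose to reach, as a shift and turn from the pose commanded when the call began, along the tool's axes at that moment; what a row does not reach only later rows make up. A row lasts 1/8 s, in which the tool goes at most 62.5 mm and 10.7 degrees, less where a joint would pass 70% of its speed; a pose out of reach is approached as far as the arm can. A call with a gripper value outside its range is refused whole. The fingers move at their own pace and stop on an object; "grip_force" is the grip in N (left out, the last holds). Time passes only in rows, so rows that repeat a pose let the fingers close. It gives the time, the measured TCP pose, the force, the opening and the grip force at its end, in the units of the state.
- readout.sense(): the state, without advancing time (a new reading comes with each control period).
- grab_frame(name): name is "scene" or "top"; returns a dict with "frame" (400x640x3 uint8, red, green, blue), "z_map" (400x640 float32, m along the optical axis (not along the pixel's ray), 0 where there is no reading), "fovy" (degrees; the focal length in pixels is half the picture's height over the tangent of half this angle, whatever the lens; pixels are square), "cx", "cy" (the principal point, pixels), "k1" (the pictures are not rectified: a ray, as slopes to the right and down, at radius r is drawn at 1 + k1 r^2 times it, then the intrinsics apply), "R" (3x3) and "t" (3): a world point X has camera coordinates R X + t. Camera axes: x right, y down, z forward; pixel columns grow to the right and rows downward; lengths in m; the calibration is good to about 2 mm. A picture is of the moment at which its call begins.
- close_job(): hands the job in; it is judged then, once.
Trained networks look in a picture, given as the dict that the camera call returned (one of the last four; its "shot" number tells which), for a name from the list of things; names that differ only in an ending like _2 or _b are one class to them, and where a whole thing is asked for, a point or a joint stands for the part that bears it (a point fixed in the world has none). Each returns a list of dicts, best first, with "p" (0 to 1); they miss things now and then, are a little off and sometimes report something else, mostly with a low value. They report only what shows in the picture. A call takes as long as a camera call.
- masks_of(target, picture): "pixels" (400x640 bool, what is visible of it) and "position" ([column, row] in pixels, amid what is visible of it).
The state is a dict: "t": time; "q": joint angles; "joint_vel": joint speeds; "joint_torque": joint torques, N m; "position": TCP position; "orientation": TCP orientation; "ft_force": force on the tool from outside, world axes, zero at the start; "wrist_torque": the same for the moment, N m; "width": finger opening in m; "grasp_force": force on a finger pad.
Only numpy, scipy, OpenCV 4.12 (cv2) and the standard library are available. Lean on these libraries where they do the work, as an engineer would, in place of code of your own. Each camera call takes 0.05 s, during which the arm holds its last target. There are 200 camera calls.

TASK

Make room at the open end of the bench-top jar rack: push the row of four screw jars along between its side slats, all together as one row, until the first jar is up against the end block and no gaps are left. They are glass, so push gently with your fingertips from behind the last jar; do not lift or tip any of them, and do not let the row come apart. Leave the jam jar, the screwdriver and the carton alone, and finish with your hand clear of everything.

Things in the scene. Friction and masses are not known exactly. Their poses are not given: they have to be found in the camera images.
- rack: wooden jar rack fixed to the bench, its length along its y. Origin: on the bench, under the channel's middle line. Base board 12 mm thick, 86 mm wide; on each side a slat 12 mm wide, its top 28 mm above the bench; between them the level channel, 62 mm wide, from the open end at y = -210 mm to the end block's inner face at y = +190 mm. Block: 86 mm wide, 38 mm thick, top 70 mm above the bench
- rack_stop (a point): middle of the end block's inner face, at the top of the base board (12 mm above the bench); y points along the channel into the block, z up. The jars are to slide in +y; at the start 40 to 105 mm is free between the block and the first jar, and at least 60 mm behind the last. Pushing the whole row takes 3 to 12 N
- jar1: one of the four equal screw jars of the row: glass, steel lid, 58 mm in diameter (the lid 52 mm), 66 mm tall, 0.17 to 0.35 kg, standing upright between the rack's slats on its base board. Origin: centre of its underside, z up the jar's axis. The four stand in a different order each time; jars next to each other touch
- jar2: one of the four equal screw jars of the row: glass, steel lid, 58 mm in diameter (the lid 52 mm), 66 mm tall, 0.17 to 0.35 kg, standing upright between the rack's slats on its base board. Origin: centre of its underside, z up the jar's axis. The four stand in a different order each time; jars next to each other touch
- jar3: one of the four equal screw jars of the row: glass, steel lid, 58 mm in diameter (the lid 52 mm), 66 mm tall, 0.17 to 0.35 kg, standing upright between the rack's slats on its base board. Origin: centre of its underside, z up the jar's axis. The four stand in a different order each time; jars next to each other touch
- jar4: one of the four equal screw jars of the row: glass, steel lid, 58 mm in diameter (the lid 52 mm), 66 mm tall, 0.17 to 0.35 kg, standing upright between the rack's slats on its base board. Origin: centre of its underside, z up the jar's axis. The four stand in a different order each time; jars next to each other touch
- jam_jar: bystander: a larger glass jar with white lid, 74 mm in diameter, 90 mm tall, standing on the bench beside the rack; origin: centre of its underside
- screwdriver: bystander: a screwdriver 200 mm long lying on the bench on the robot's side of the rack; it lies along its own x
- carton: bystander: a small cardboard carton 60 x 90 x 45 mm tall, standing on the bench beside the rack; origin: centre of its underside

How it is judged (in metres and radians):
At the end, for the whole second after the job is handed in: All four jars stand upright and at rest on the rack's board between the slats, closed up against the end block: no jar's axis is more than 208 mm from the block's inner face (203 mm with every gap closed, so all gaps together are at most 5 mm) (y of each of jar1, jar2, jar3, jar4 in the frame of rack_stop above -0.208 m and x of jar1 in the frame of rack_stop between -0.01 and 0.01 m and z of each of jar1, jar2, jar3, jar4 in the frame of rack_stop below 0.005 m and angle between each of jar1, jar2, jar3, jar4's own z axis and vertical below 0.08 rad and linear speed of each of jar1, jar2, jar3, jar4 below 0.02 m/s and x of jar2 in the frame of rack_stop between -0.01 and 0.01 m and x of jar3 in the frame of rack_stop between -0.01 and 0.01 m and x of jar4 in the frame of rack_stop between -0.01 and 0.01 m); the robot touches nothing.
It fails at once if a screw jar is lifted more than 6 mm off the board or tipped more than 0.2 rad (z of any of jar1, jar2, jar3, jar4 in the frame of rack_stop above 0.006 m or angle between any of jar1, jar2, jar3, jar4's own z axis and vertical above 0.2 rad).
It fails at once if the row comes apart: two jars' axes are more than 190 mm apart (174 mm for the closed row, so gaps of 16 mm in all) (distance between jar1 and jar2 above 0.19 m or distance between any of jar1, jar2 and jar3 above 0.19 m or distance between any of jar1, jar2, jar3 and jar4 above 0.19 m).
It fails at once if a jar is squeezed or rammed with more than 45 N (contact force between any of jar1, jar2, jar3, jar4 and the arm above 45 N or contact force between any of jar1, jar2, jar3, jar4 and the fingers above 45 N or contact force between any of jar1, jar2, jar3, jar4 and rack above 45 N).
It fails at once if the jam jar, the screwdriver or the carton is moved more than 15 mm (distance of any of jam_jar, screwdriver, carton from where it was at the start of the episode above 0.015 m).
It also fails if it takes over 32 s, if anything falls off the work surface, if the arm or the gripper's body presses on something with over 40 N, if the wrist force passes 120 N, or if a joint passes its speed limit or range.

## Working session

There is one attempt and no reset: what is moved stays moved. The work goes in short steps, Python scripts to look and compute and a tool call to move; the robot and the scene stay as the last step left them, time stands still between calls to the robot, and variables do not carry over. Pictures are saved under pics/ and viewed, at most 10 in all, crops included, and the job is handed in when it is done.

Besides the shell and the picture viewer there is one more tool, called after "Emit:" as name([rows], argument=value, ...), one row to a line, values as JSON. play_rows: Moves the arm, as the interface text tells. Its arguments: {"type":"object","properties":{"increments":{"type":"array"},"grip_force":{"type":"number"}},"required":["increments"]}

```bash
mkdir -p pics
cat > h.py <<'E'
import numpy as np, cv2
from plant import readout, grab_frame, close_job, masks_of
def world(p,mask=None):
    z=p["z_map"]; H,W=z.shape
    f=H/2/np.tan(np.radians(p["fovy"])/2)
    v,u=np.nonzero((z>0)&(mask if mask is not None else True))
    K=np.array([[f,0,p["cx"]],[0,f,p["cy"]],[0,0,1.]])
    xy=cv2.undistortPoints(np.c_[u,v].astype(np.float64)[:,None],K,np.array([p["k1"],0,0,0.]))[:,0]
    d=z[v,u]; c=np.c_[xy*d[:,None],d]
    return (c-p["t"])@np.asarray(p["R"]),u,v
E
cat > a.py <<'E'
from h import *
print(readout.sense())
for n in("top","scene"):
    p=grab_frame(n); cv2.imwrite(f"pics/{n}0.png",p["frame"][:,:,::-1])
    print(n,p["fovy"],p["k1"],p["t"])
    for t in("rack","jar1","jam_jar","screwdriver","carton"):
        for m in masks_of(t,p):
            X,u,v=world(p,m["pixels"])
            if len(X)==0: continue
            top=X[X[:,2]>np.percentile(X[:,2],97)-.006]
            r=cv2.minAreaRect((X[:,:2]*1000).astype(np.float32))
            print(t,round(m["p"],2),np.round(m["position"]),len(X),"med",np.median(X,0).round(3),"top",top.mean(0).round(3),((top.min(0)+top.max(0))/2).round(4),"rect",np.round(np.r_[r[0],r[1],r[2]],1))
E
python3 a.py
```

```text
{'t': 0.0, 'q': array([ 6.19082940e+01,  3.02788011e+01,  8.21561228e+01, -1.01244899e-03,
        6.76883522e+01, -1.02279780e+01]), 'joint_vel': array([-0.00504506,  0.00017882, -0.12316777, -0.07016122, -0.01572509,
        0.00586152]), 'joint_torque': array([ 1.97054243e-05, -4.40033340e+01, -1.76591241e+01,  6.33000769e-02,
        5.80991060e-02, -1.44478104e-04]), 'position': array([0.19135733, 0.59422147, 0.22157486]), 'orientation': array([-1.79878517e+02, -2.09685958e-02,  1.62136635e+02]), 'ft_force': array([-0.84440136, -0.26768447, -0.30763958]), 'wrist_torque': array([ 0.03385429, -0.01198972, -0.03504133]), 'grasp_force': 0.0, 'width': 0.08701645846484309}
top 45.31746748290075 -0.05641579117101907 [0.06818392 0.60106813 0.99070914]
rack 0.88 [349. 230.] 6031 med [0.558 0.013 0.024] top [0.606 0.195 0.069] [0.5817 0.0595 0.072 ] rect [559.6  10.5 455.5  93.1  74.7]
rack 0.62 [317. 144.] 1208 med [0.71  0.071 0.089] top [0.717 0.072 0.09 ] [0.7169 0.0724 0.0907] rect [724.4  69.   72.9  89.3  68.5]
jar1 0.71 [338. 218.] 635 med [0.565 0.034 0.077] top [0.565 0.034 0.07
[... 1825 characters left out ...]
. 152.] 527 med [ 0.559 -0.072  0.071] top [ 0.541 -0.075  0.078] [ 0.539  -0.0777  0.077 ] rect [541.3 -77.7  51.5  48.8   4. ]
jam_jar 0.69 [263. 224.] 3070 med [0.731 0.096 0.065] top [0.721 0.077 0.09 ] [0.7192 0.073  0.0887] rect [682.3  10.2 220.3  80.6  61.9]
screwdriver 0.97 [374. 185.] 677 med [0.457 0.062 0.017] top [0.453 0.039 0.024] [0.4508 0.038  0.0236] rect [447.   86.3 197.6  36.3  87.9]
screwdriver 0.53 [333. 207.] 1439 med [0.595 0.106 0.059] top [0.584 0.094 0.078] [0.5818 0.0914 0.0766] rect [561.4  69.  262.   59.8  45.3]
carton 0.73 [225. 177.] 1672 med [ 0.681 -0.108  0.038] top [ 0.673 -0.124  0.045] [ 0.678  -0.0677  0.0651] rect [ 673.2 -118.   323.   102.8   64.7]
```

```bash
cat > b.py <<'E'
from h import *
J=np.array([[.5815,.0908],[.5663,.0348],[.5513,-.0213],[.537,-.0778]])
d=J[0]-J[3]; d/=np.linalg.norm(d); n=np.array([-d[1],d[0]]); print("d",d,np.degrees(np.arctan2(d[1],d[0])))
for nm in("top","scene"):
    p=grab_frame(nm); X,u,v=world(p)
    s=(X[:,:2]-J[3])@d; w=(X[:,:2]-J[3])@n
    k=(abs(X[:,2]-.07)<.004)&(s>.21)&(s<.40)&(abs(w)<.07)
    print("block s",np.percentile(s[k],[1,50,99]),"w",np.percentile(w[k],[1,50,99]),k.sum())
    k=(abs(X[:,2]-.028)<.003)&(abs(w)<.06)&(s>-.25)&(s<.25)
    for sg in(-1,1):
        q=k&(w*sg>.02); c=np.polyfit(s[q],w[q],1); print("slat",sg,q.sum(),c,np.percentile(s[q],[1,99]))
E
python3 b.py; python3 -c "
import cv2,numpy as np
a=cv2.imread('pics/top0.png');b=cv2.imread('pics/scene0.png')
cv2.imwrite('pics/c.png',np.vstack([a[60:350,100:600],b[60:350,100:600]]))"
```

```text
d [0.25519894 0.96688857] 75.21462642084646
block s [0.26481095 0.28338997 0.30213533] w [-0.03915113  0.0029964   0.04457975] 752
slat -1 908 [ 0.00637739 -0.03569807] [-0.13192261  0.2458008 ]
slat 1 936 [0.00982776 0.03771564] [-0.13236386  0.24542332]
block s [0.265613   0.28721811 0.30337135] w [-0.04151513 -0.00193688  0.04274569] 972
slat -1 845 [ 0.00600895 -0.03628689] [-0.12532366  0.24698747]
slat 1 124 [0.005483   0.03594975] [-0.13257558  0.21319829]
```

View pics/c.png

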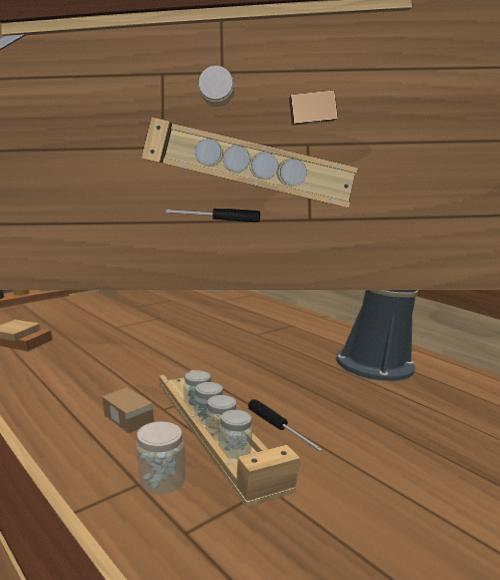

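Emit:
play_rows([
  {"dx":-40,"dy":-25,"rz":0.1,"gripper":0},
  {"dx":-80,"dy":-50,"rz":0.2,"gripper":0},
  {"dx":-120,"dy":-75,"rz":0.3,"gripper":0},
  {"dx":-160,"dy":-100,"rz":0.4,"gripper":0},
  {"dx":-200,"dy":-125,"rz":0.5,"gripper":0},
])

```text
validation failed for argument at $.in...
```

```bash
cat > g.py <<'E'
import sys,numpy as np
from scipy.spatial.transform import Rotation as Ro
from plant import readout
s=readout.sense(); R=Ro.from_euler("xyz",s["orientation"],degrees=True)
x,y,z,yaw=map(float,sys.argv[1:])
T=Ro.from_euler("xyz",[180,0,yaw],degrees=True)
print("pos",s["position"].round(4),s["orientation"].round(2),"f",s["ft_force"].round(2),"t",s["t"],s["width"])
print("shift mm",(R.inv().apply(np.array([x,y,z])-s["position"])*1000).round(1),"rot",(R.inv()*T).as_rotvec().round(3))
E
python3 g.py .5157 -.160 .15 75.6
```

```text
pos [0.1917 0.5948 0.2226] [180.    -0.   162.13] f [-0.02 -0.8   0.62] t 0.7 0.08703064022022969
shift mm [-540.  -619.    72.6] rot [ 0.   -0.    1.51]
```

Likely every key is required; give all of them.

Emit:
play_rows([
  {"rx":0,"ry":0,"rz":0.1,"dx":-40,"dy":-25,"dz":0,"gripper":0},
  {"rx":0,"ry":0,"rz":0.2,"dx":-80,"dy":-50,"dz":0,"gripper":0},
  {"rx":0,"ry":0,"rz":0.3,"dx":-120,"dy":-75,"dz":0,"gripper":0},
  {"rx":0,"ry":0,"rz":0.4,"dx":-160,"dy":-100,"dz":0,"gripper":0},
  {"rx":0,"ry":0,"rz":0.5,"dx":-200,"dy":-125,"dz":0,"gripper":0},
])

```text
t: 1.32
position: [0.3447, 0.4134, 0.2228]
orientation: [180.0, 0.0, 133.3]
ft_force: [-0.1, 0.1, -0.1]
width: 0.0449
grasp_force: 0.0
```

```bash
python3 g.py .5157 -.160 .15 75.6
```

```text
pos [0.3447 0.4134 0.2228] [1.7996e+02 1.0000e-02 1.3331e+02] f [-0.08  0.15 -0.06] t 1.325 0.044899266890224714
shift mm [-534.6 -268.9   72.6] rot [ 1.000e-03 -0.000e+00  1.007e+00]
```

Emit:
play_rows([
  {"rx":0,"ry":0,"rz":0.1,"dx":-50,"dy":-25,"dz":0,"gripper":0},
  {"rx":0,"ry":0,"rz":0.2,"dx":-100,"dy":-50,"dz":0,"gripper":0},
  {"rx":0,"ry":0,"rz":0.3,"dx":-150,"dy":-75,"dz":0,"gripper":0},
  {"rx":0,"ry":0,"rz":0.4,"dx":-200,"dy":-100,"dz":0,"gripper":0},
  {"rx":0,"ry":0,"rz":0.5,"dx":-250,"dy":-125,"dz":0,"gripper":0},
])

```text
t: 1.95
position: [0.4257, 0.1454, 0.2229]
orientation: [179.9, 0.0, 104.7]
ft_force: [0.6, 0.2, -0.8]
width: 0.0017
grasp_force: 0.0
```

```bash
python3 g.py .5157 -.160 .15 75.6
```

```text
pos [0.4257 0.1454 0.2229] [1.7993e+02 1.0000e-02 1.0466e+02] f [ 0.64  0.17 -0.75] t 1.95 0.0016955850398793328
shift mm [-318.3    9.7   73. ] rot [ 0.001 -0.     0.507]
```

Emit:
play_rows([
  {"rx":0,"ry":0,"rz":0.12,"dx":-60,"dy":2,"dz":0,"gripper":0},
  {"rx":0,"ry":0,"rz":0.24,"dx":-120,"dy":4,"dz":0,"gripper":0},
  {"rx":0,"ry":0,"rz":0.36,"dx":-180,"dy":6,"dz":0,"gripper":0},
  {"rx":0,"ry":0,"rz":0.46,"dx":-240,"dy":8,"dz":0,"gripper":0},
  {"rx":0,"ry":0,"rz":0.507,"dx":-290,"dy":9,"dz":10,"gripper":0},
])

```text
t: 2.58
position: [0.5094, -0.1338, 0.2134]
orientation: [179.8, 0.0, 75.6]
ft_force: [0.2, -0.2, 0.9]
width: 0.0004
grasp_force: 0.0
```

Emit:
play_rows([
  {"rx":0,"ry":0,"rz":0,"dx":0,"dy":0,"dz":0,"gripper":0},
  {"rx":0,"ry":0,"rz":0,"dx":0,"dy":0,"dz":0,"gripper":0},
])

```text
t: 2.82
position: [0.5074, -0.1305, 0.2123]
orientation: [-179.9, -0.0, 75.8]
ft_force: [-0.6, 0.2, 0.2]
width: 0.0003
grasp_force: 0.0
```

```bash
python3 g.py .5157 -.160 .03 75.6
```

```text
pos [ 0.5074 -0.1305  0.2123] [-1.7992e+02 -4.0000e-02  7.5760e+01] f [-0.64  0.22  0.18] t 2.825 0.00027419465742455475
shift mm [-26.7  15.5 182.3] rot [-0.001 -0.001  0.003]
```

Emit:
play_rows([
  {"rx":0,"ry":0,"rz":0,"dx":-27,"dy":15.5,"dz":0,"gripper":0},
  {"rx":0,"ry":0,"rz":0,"dx":-27,"dy":15.5,"dz":45,"gripper":0},
  {"rx":0,"ry":0,"rz":0,"dx":-27,"dy":15.5,"dz":90,"gripper":0},
  {"rx":0,"ry":0,"rz":0,"dx":-27,"dy":15.5,"dz":130,"gripper":0},
  {"rx":0,"ry":0,"rz":0,"dx":-27,"dy":15.5,"dz":140,"gripper":0},
])

```text
t: 3.45
position: [0.5146, -0.1584, 0.0708]
orientation: [-179.7, -0.1, 75.9]
ft_force: [-0.4, 0.3, 0.2]
width: 0.0006
grasp_force: 0.0
```

```bash
python3 g.py .5157 -.160 .03 75.6
python3 - <<'E'
from h import *
p=grab_frame("top"); a=p["frame"][200:300,330:480,::-1]
q=grab_frame("scene"); b=q["frame"][60:260,230:430,::-1]
cv2.imwrite("pics/d.png",np.hstack([cv2.resize(a,(600,400)),cv2.resize(b,(400,400))])[:, :800] if 0 else cv2.resize(np.hstack([cv2.resize(a,(600,400)),cv2.resize(b,(400,400))]),(800,320)))
E
```

```text
pos [ 0.5146 -0.1584  0.0708] [-1.797e+02 -9.000e-02  7.591e+01] f [-0.42  0.3   0.21] t 3.45 0.0006491793856139108
shift mm [-1.4  1.7 40.8] rot [-0.005 -0.002  0.005]
```

View pics/d.png

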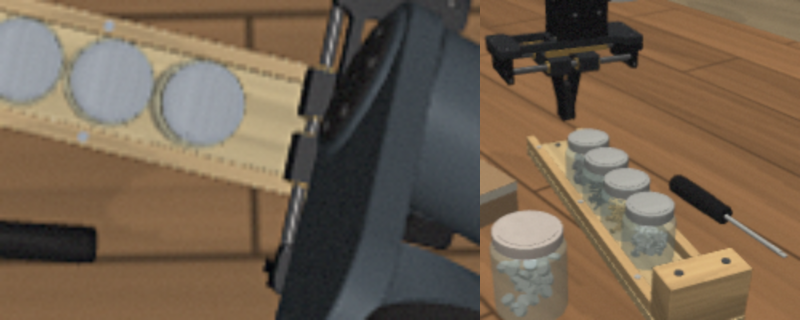

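The closed fingers are over the channel behind the last jar (crop: fingers at about col 310, last lid at col 205). They look centred, so I'll go down.

Emit:
play_rows([
  {"rx":0,"ry":0,"rz":0,"dx":-1,"dy":1,"dz":15,"gripper":0},
  {"rx":0,"ry":0,"rz":0,"dx":-1,"dy":1,"dz":30,"gripper":0},
  {"rx":0,"ry":0,"rz":0,"dx":-1,"dy":1,"dz":40,"gripper":0},
  {"rx":0,"ry":0,"rz":0,"dx":-1,"dy":1,"dz":40,"gripper":0},
])

```text
t: 4.05
position: [0.5165, -0.1618, 0.0317]
orientation: [-179.9, -0.0, 75.8]
ft_force: [-0.6, -0.1, -0.5]
width: 0.0004
grasp_force: 0.0
```

```bash
python3 g.py .5273 -.115 .03 75.6;python3 g.py .5427 -.056 .03 75.6
```

```text
pos [ 0.5165 -0.1618  0.0317] [-1.7989e+02 -3.0000e-02  7.5780e+01] f [-0.64 -0.11 -0.54] t 4.05 0.0003939050951507081
shift mm [48.1 -1.1  1.7] rot [-0.002 -0.001  0.003]
pos [ 0.5165 -0.1618  0.0317] [-1.7989e+02 -3.0000e-02  7.5780e+01] f [-0.64 -0.11 -0.54] t 4.05 0.0003939050951507081
shift mm [109.   -0.6   1.7] rot [-0.002 -0.001  0.003]
```

Emit:
play_rows([
  {"rx":0,"ry":0,"rz":0,"dx":12,"dy":-0.3,"dz":2,"gripper":0},
  {"rx":0,"ry":0,"rz":0,"dx":26,"dy":-0.6,"dz":2,"gripper":0},
  {"rx":0,"ry":0,"rz":0,"dx":36,"dy":-0.8,"dz":2,"gripper":0},
  {"rx":0,"ry":0,"rz":0,"dx":40,"dy":-1,"dz":2,"gripper":0},
  {"rx":0,"ry":0,"rz":0,"dx":42,"dy":-1,"dz":2,"gripper":0},
])

```text
t: 4.68
position: [0.5267, -0.1207, 0.0307]
orientation: [180.0, 0.0, 75.8]
ft_force: [-0.2, 0.7, -0.2]
width: 0.0006
grasp_force: 0.0
```

Emit:
play_rows([
  {"rx":0,"ry":0,"rz":0,"dx":2,"dy":0,"dz":0,"gripper":0},
  {"rx":0,"ry":0,"rz":0,"dx":4,"dy":0,"dz":0,"gripper":0},
  {"rx":0,"ry":0,"rz":0,"dx":6,"dy":0,"dz":0,"gripper":0},
  {"rx":0,"ry":0,"rz":0,"dx":8,"dy":0,"dz":0,"gripper":0},
  {"rx":0,"ry":0,"rz":0,"dx":10,"dy":0,"dz":0,"gripper":0},
])

```text
t: 5.3
position: [0.5291, -0.1127, 0.0306]
orientation: [180.0, 0.1, 75.8]
ft_force: [-2.1, -5.2, 0.6]
width: 0.0007
grasp_force: 2.7
```

```bash
python3 g.py .5427 -.056 .03 75.6
```

```text
pos [ 0.5291 -0.1127  0.0306] [1.7996e+02 1.0000e-01 7.5830e+01] f [-2.1  -5.16  0.6 ] t 5.3 0.0006777906758428701
shift mm [58.3 -0.7  0.5] rot [0.001 0.002 0.004]
```

Emit:
play_rows([
  {"rx":0,"ry":0,"rz":0,"dx":2.5,"dy":0,"dz":0,"gripper":0},
  {"rx":0,"ry":0,"rz":0,"dx":5,"dy":0,"dz":0,"gripper":0},
  {"rx":0,"ry":0,"rz":0,"dx":7.5,"dy":0,"dz":0,"gripper":0},
  {"rx":0,"ry":0,"rz":0,"dx":10,"dy":0,"dz":0,"gripper":0},
  {"rx":0,"ry":0,"rz":0,"dx":12.5,"dy":0,"dz":0,"gripper":0},
])

```text
t: 5.92
position: [0.5322, -0.1006, 0.0306]
orientation: [179.9, 0.1, 75.8]
ft_force: [-1.6, -4.7, -0.9]
width: 0.0003
grasp_force: 2.7
```

```bash
python3 g.py .5427 -.056 .03 75.6
cat > j.py <<'E'
from h import *
d=np.array([np.cos(np.radians(75.6)),np.sin(np.radians(75.6))]); n=np.array([-d[1],d[0]])
for nm in("top","scene"):
    p=grab_frame(nm)
    X,u,v=world(p); r=X[:,:2]-[.537,-.078]; s=r@d; w=r@n
    k=(abs(X[:,2]-.07)<.004)&(s>.235)&(s<.40)&(abs(w)<.07); face=np.percentile(s[k],99)-.038
    L=[]
    for m in masks_of("jar1",p):
        X,u,v=world(p,m["pixels"]); X=X[abs(X[:,2]-.078)<.006]
        if len(X)<100 or len(X)>1000 or m["p"]<.3: continue
        c=(X[:,:2]-[.537,-.078]); s=c@d; w=c@n
        L.append((round((np.percentile(s,1)+np.percentile(s,99))/2-face,4),round((np.percentile(w,1)+np.percentile(w,99))/2,4),round(m["p"],2)))
    print(nm,"face",round(face,4),sorted(L))
E
python3 j.py
```

```text
pos [ 0.5322 -0.1006  0.0306] [1.7995e+02 1.0000e-01 7.5820e+01] f [-1.62 -4.74 -0.93] t 5.925 0.0002690453685813914
shift mm [45.8 -0.8  0.5] rot [0.001 0.002 0.004]
top face 0.2642 [(np.float64(-0.2365), np.float64(0.0006), 0.82), (np.float64(-0.1909), np.float64(0.0003), 0.87), (np.float64(-0.1329), np.float64(0.0002), 0.95), (np.float64(-0.0751), np.float64(0.0003), 0.91)]
scene face 0.2657 [(np.float64(-0.2434), np.float64(-0.0034), 0.84), (np.float64(-0.1898), np.float64(-0.0026), 0.85), (np.float64(-0.1328), np.float64(-0.002), 0.87), (np.float64(-0.0753), np.float64(-0.0026), 0.72)]
```

Emit:
play_rows([
  {"rx":0,"ry":0,"rz":0,"dx":2.5,"dy":0,"dz":0,"gripper":0},
  {"rx":0,"ry":0,"rz":0,"dx":5,"dy":0,"dz":0,"gripper":0},
  {"rx":0,"ry":0,"rz":0,"dx":7.5,"dy":0,"dz":0,"gripper":0},
  {"rx":0,"ry":0,"rz":0,"dx":10,"dy":0,"dz":0,"gripper":0},
  {"rx":0,"ry":0,"rz":0,"dx":12.5,"dy":0,"dz":0,"gripper":0},
])

```text
t: 6.75
position: [0.5352, -0.088, 0.0306]
orientation: [180.0, 0.1, 75.8]
ft_force: [-0.9, -5.5, 0.2]
width: 0.0007
grasp_force: 2.7
```

Emit:
play_rows([
  {"rx":0,"ry":0,"rz":0,"dx":2.5,"dy":0,"dz":0,"gripper":0},
  {"rx":0,"ry":0,"rz":0,"dx":5,"dy":0,"dz":0,"gripper":0},
  {"rx":0,"ry":0,"rz":0,"dx":7.5,"dy":0,"dz":0,"gripper":0},
  {"rx":0,"ry":0,"rz":0,"dx":10,"dy":0,"dz":0,"gripper":0},
  {"rx":0,"ry":0,"rz":0,"dx":12.5,"dy":0,"dz":0,"gripper":0},
])

```text
t: 7.38
position: [0.5381, -0.0759, 0.0306]
orientation: [180.0, 0.1, 75.8]
ft_force: [-1.5, -6.2, 0.2]
width: 0.0004
grasp_force: 2.7
```

Emit:
play_rows([
  {"rx":0,"ry":0,"rz":0,"dx":2.5,"dy":0,"dz":0,"gripper":0},
  {"rx":0,"ry":0,"rz":0,"dx":5,"dy":0,"dz":0,"gripper":0},
  {"rx":0,"ry":0,"rz":0,"dx":7.5,"dy":0,"dz":0,"gripper":0},
  {"rx":0,"ry":0,"rz":0,"dx":9.5,"dy":0,"dz":0,"gripper":0},
  {"rx":0,"ry":0,"rz":0,"dx":11,"dy":0,"dz":0,"gripper":0},
])

```text
t: 8.0
position: [0.5408, -0.0652, 0.0306]
orientation: [180.0, 0.1, 75.8]
ft_force: [-1.2, -5.1, -0.8]
width: 0.0002
grasp_force: 2.8
```

```bash
python3 g.py .5427 -.056 .03 75.6; python3 j.py
```

```text
pos [ 0.5408 -0.0652  0.0306] [1.7999e+02 6.0000e-02 7.5810e+01] f [-1.19 -5.09 -0.82] t 8.0 0.0001983089447479014
shift mm [ 9.4 -0.4  0.6] rot [0.    0.001 0.004]
top face 0.2643 [(np.float64(-0.1944), np.float64(0.0), 0.56), (np.float64(-0.1544), np.float64(0.0003), 0.67), (np.float64(-0.097), np.float64(0.0005), 0.89), (np.float64(-0.0395), np.float64(0.0005), 0.95)]
scene face 0.2656 [(np.float64(-0.2088), np.float64(-0.0015), 0.93), (np.float64(-0.1543), np.float64(-0.0022), 0.83), (np.float64(-0.0962), np.float64(-0.0019), 0.76), (np.float64(-0.0394), np.float64(-0.0018), 0.85)]
```

Emit:
play_rows([
  {"rx":0,"ry":0,"rz":0,"dx":1.5,"dy":0,"dz":0,"gripper":0},
  {"rx":0,"ry":0,"rz":0,"dx":3,"dy":0,"dz":0,"gripper":0},
  {"rx":0,"ry":0,"rz":0,"dx":4.5,"dy":0,"dz":0,"gripper":0},
  {"rx":0,"ry":0,"rz":0,"dx":6,"dy":0,"dz":0,"gripper":0},
  {"rx":0,"ry":0,"rz":0,"dx":7,"dy":0,"dz":0,"gripper":0},
])

```text
t: 8.82
position: [0.5425, -0.0583, 0.0306]
orientation: [180.0, 0.0, 75.8]
ft_force: [-1.2, -5.4, 0.2]
width: 0.0001
grasp_force: 2.8
```

Emit:
play_rows([
  {"rx":0,"ry":0,"rz":0,"dx":0.6,"dy":0,"dz":0,"gripper":0},
  {"rx":0,"ry":0,"rz":0,"dx":1.2,"dy":0,"dz":0,"gripper":0},
  {"rx":0,"ry":0,"rz":0,"dx":1.8,"dy":0,"dz":0,"gripper":0},
])

```text
t: 9.2
position: [0.5429, -0.0566, 0.0306]
orientation: [-180.0, 0.0, 75.8]
ft_force: [-1.8, -5.3, 0.5]
width: 0.0004
grasp_force: 2.8
```

Still sliding at about 5.5 N, so I'll creep forward until the force rises.

Emit:
play_rows([
  {"rx":0,"ry":0,"rz":0,"dx":0.5,"dy":0,"dz":0,"gripper":0},
  {"rx":0,"ry":0,"rz":0,"dx":1,"dy":0,"dz":0,"gripper":0},
])

```text
t: 9.45
position: [0.5432, -0.0556, 0.0306]
orientation: [180.0, 0.0, 75.8]
ft_force: [-1.3, -5.8, 0.2]
width: 0.0005
grasp_force: 2.8
```

Emit:
play_rows([
  {"rx":0,"ry":0,"rz":0,"dx":0.4,"dy":0,"dz":0,"gripper":0},
  {"rx":0,"ry":0,"rz":0,"dx":0.8,"dy":0,"dz":0,"gripper":0},
])

```text
t: 9.7
position: [0.5433, -0.0552, 0.0306]
orientation: [-180.0, 0.1, 75.8]
ft_force: [-2.1, -7.4, 1.2]
width: 0.0006
grasp_force: 4.0
```

```bash
python3 j.py
```

```text
top face 0.264 [(np.float64(-0.144), np.float64(0.0004), 0.64), (np.float64(-0.0864), np.float64(0.0006), 0.75), (np.float64(-0.0287), np.float64(0.0003), 0.83)]
scene face 0.2657 [(np.float64(-0.2019), np.float64(-0.002), 0.72), (np.float64(-0.14), np.float64(-0.002), 0.92), (np.float64(-0.0835), np.float64(-0.0018), 0.83), (np.float64(-0.0284), np.float64(-0.0017), 0.69)]
```

Emit:
play_rows([
  {"rx":0,"ry":0,"rz":0,"dx":0.3,"dy":0,"dz":0,"gripper":0},
  {"rx":0,"ry":0,"rz":0,"dx":0.6,"dy":0,"dz":0,"gripper":0},
])

```text
t: 10.15
position: [0.5433, -0.0551, 0.0306]
orientation: [-180.0, 0.1, 75.9]
ft_force: [-3.0, -10.1, 0.5]
width: 0.0005
grasp_force: 4.9
```

The row is firmly against the block: the force has risen to 10.5 N with no more movement. I'll back off straight, then lift.

Emit:
play_rows([
  {"rx":0,"ry":0,"rz":0,"dx":-2,"dy":0,"dz":0,"gripper":0},
  {"rx":0,"ry":0,"rz":0,"dx":-8,"dy":0,"dz":0,"gripper":0},
  {"rx":0,"ry":0,"rz":0,"dx":-20,"dy":0,"dz":0,"gripper":0},
  {"rx":0,"ry":0,"rz":0,"dx":-40,"dy":0,"dz":0,"gripper":0},
  {"rx":0,"ry":0,"rz":0,"dx":-60,"dy":0,"dz":0,"gripper":0},
])

```text
t: 10.78
position: [0.5285, -0.1132, 0.0305]
orientation: [180.0, 0.0, 75.8]
ft_force: [-0.3, 0.4, -1.0]
width: 0.0006
grasp_force: 0.0
```

Emit:
play_rows([
  {"rx":0,"ry":0,"rz":0,"dx":-10,"dy":0,"dz":-30,"gripper":0},
  {"rx":0,"ry":0,"rz":0,"dx":-30,"dy":0,"dz":-70,"gripper":0},
  {"rx":0,"ry":0,"rz":0,"dx":-70,"dy":0,"dz":-110,"gripper":0},
  {"rx":0,"ry":0,"rz":0,"dx":-110,"dy":0,"dz":-140,"gripper":0},
  {"rx":0,"ry":0,"rz":0,"dx":-140,"dy":0,"dz":-150,"gripper":0},
])

```text
t: 11.4
position: [0.4945, -0.251, 0.183]
orientation: [179.8, 0.1, 75.7]
ft_force: [0.6, -0.0, 0.1]
width: 0.0003
grasp_force: 0.0
```

Emit:
play_rows([
  {"rx":0,"ry":0,"rz":0,"dx":0,"dy":0,"dz":0,"gripper":0},
  {"rx":0,"ry":0,"rz":0,"dx":0,"dy":0,"dz":0,"gripper":0},
  {"rx":0,"ry":0,"rz":0,"dx":0,"dy":0,"dz":0,"gripper":0},
])

```text
t: 11.78
position: [0.494, -0.2462, 0.1797]
orientation: [-179.9, -0.1, 75.8]
ft_force: [0.2, 0.0, -0.2]
width: 0.0004
grasp_force: 0.0
```

```bash
python3 j.py
python3 - <<'E'
from h import *
a=grab_frame("top")["frame"][60:350,100:600,::-1];b=grab_frame("scene")["frame"][60:350,100:600,::-1]
cv2.imwrite('pics/e.png',np.vstack([a,b]))
E
```

```text
top face 0.2644 [(np.float64(-0.2022), np.float64(0.0007), 0.75), (np.float64(-0.1444), np.float64(0.0004), 0.78), (np.float64(-0.0866), np.float64(0.0005), 0.86), (np.float64(-0.0289), np.float64(0.0004), 0.93)]
scene face 0.2655 [(np.float64(-0.2013), np.float64(-0.0019), 0.8), (np.float64(-0.134), np.float64(-0.0028), 0.81), (np.float64(-0.0901), np.float64(-0.0015), 0.92), (np.float64(-0.028), np.float64(-0.0019), 0.73)]
```

View pics/e.png

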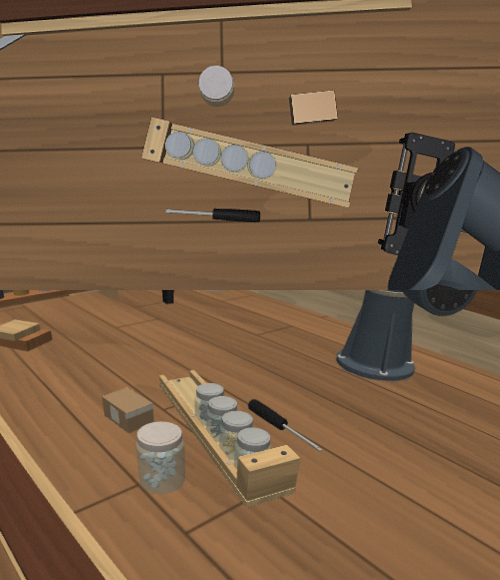

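The picture shows the row closed up against the block (lids at crop cols 179–263, block at col 157). The bystanders are where they were and the hand is clear.

```bash
python3 -c "
from plant import close_job
print(close_job())"
```

```text
the job is handed in; nothing more can be done
None
```

I pushed the four jars as one closed row up against the end block, with the last jar's axis about 202 mm from its face (limit 208 mm). The hand is clear, the jam jar, screwdriver and carton were not touched, and the job is handed in; no verdict was returned.

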